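# Clamp a battery pack for a contact test

### The job

Set the battery pack up for its contact test: first pull the red-handled lock pin out of the slide and stand it upright in the grey cup, then lay the battery flat in the slide's trough with its brass contact end towards the probe carriage and let go of it. Then slide the carriage by its green knob until the battery is held snugly between the probes and the fixed stop, and last throw the red test lever fully over, away from the robot. Leave the other things on the bench where they are.

Things in the scene. Friction and masses are not known exactly. Their poses are not given: they have to be found in the camera images.
- test_slide: Test slide fixed to the bench: aluminium bed 92 (x) x 440 (y) x 20 mm. Origin: centre of its underside; y runs along it from the carriage end to the fixed stop, z up. Two dark side rails, 8 mm above the bed, inner faces at x = +-34 mm, make a trough 68 mm wide. The 12 mm hole for the lock pin is at x 0, y 40. At y = -209 a grey block, top at z 50. The test lever stands at y = 190.
- stop_face (a point): Middle of the lower edge of the fixed stop's face, on the bed (test_slide x 0, y 120, z 20 mm). The grey stop block is 84 wide, 20 thick (y 120 to 140), its top 60 mm above the bench. The battery ends against this face.
- carriage (a joint): Slide of the black probe carriage, m: 0 at the -y end, grows towards the stop, at most 0.17. Carriage 86 (x) x 40 (y) mm, body top 62 mm above the bench. At value q its probe face (+y side, two brass dots) is at y = q - 0.130 of test_slide: it touches a battery seated against the stop at q = 0.14. Needs about 3 N to move, stays where left.
- carriage_knob (a point): Gripping point of the carriage's green knob: an upright cylinder, 22 diameter, from 64 to 108 mm above the bench on the middle of the carriage; this point is on its axis at z = 90 mm.
- lock_pin: Lock pin standing loose in the bed's hole (foot on the bench), blocking battery bay and carriage: steel shaft 10 diameter from its lower end (origin) to 105 mm along z, flange 26 diameter to 110, red grip cylinder 22 diameter from 110 to 155 mm. z points up along the pin. 90 g.
- pin_tip (a point): Lower end of the lock pin, on its axis.
- cup: Loose grey steel cup, 66 mm rim diameter, 85 high, wall 4, floor 5 mm, empty, 400 g. Origin at the centre of its underside, z up.
- battery: Orange and red battery pack, a box 58 (x) x 110 (y) x 42 mm (z), 450 g, lying flat on the bench. Origin at the centre of its underside. The brass contacts are on its -y end, which also has a black band across the top.
- battery_contacts (a point): Middle of the battery's contact end, 22 mm above its underside.
- test_lever (a joint): Hinge of the red-balled test lever, rad: 0 leans to test_slide's -x (towards the robot, off), 1.0 leans fully to +x (away, on); stays where it is left. The pivot is 42 mm above the bench on test_slide's x = 0, y = 190; axis along y; rod 80 mm long, 10 diameter.
- test_lever_tip (a point): Centre of the lever's red ball, 26 mm diameter.
- tape_roll: Bystander: yellow tape roll lying flat, 64 diameter, 19 mm high. Origin: centre of its underside.
- solder_spool: Bystander: steel-grey spool, 60 diameter, 46 mm high. Origin: centre of its underside.
- multimeter: Bystander: yellow multimeter, 85 x 170 x 36 mm. Origin: centre of its underside.
Not all that is in view belongs to the job. Of the things that look like the battery, take the one that is nearest to the robot's base at the start.

How it is judged (in metres and radians):
On the way, in this order (a step that is already met when the one before it is completed fails the run):
1. the lock pin stands in the cup, released (horizontal distance between pin_tip and cup below 0.03 m and z of pin_tip in the frame of cup below 0.025 m and angle between lock_pin's own z axis and vertical below 0.65 rad and angle between cup's own z axis and vertical below 0.15 rad and height (world z) of cup below 0.02 m and contact force between the fingers and lock_pin below 0.1 N), for 0.2 s.
2. the battery lies flat in the trough between carriage and stop, contact end towards the carriage, released (x of battery in the frame of test_slide between -0.01 and 0.01 m and z of battery in the frame of test_slide between 0.016 and 0.024 m and angle between battery's own z axis and vertical below 0.08 rad and y of battery in the frame of test_slide between -0.08 and 0.07 m and angle between the y axis of battery and the y axis of test_slide, either way round below 0.25 rad and y of battery_contacts in the frame of test_slide below 0.022 m and contact force between the fingers and battery below 0.1 N), for 0.2 s.
3. the carriage holds the battery snugly against the fixed stop (x of battery in the frame of test_slide between -0.01 and 0.01 m and z of battery in the frame of test_slide between 0.016 and 0.024 m and angle between battery's own z axis and vertical below 0.08 rad and y of battery in the frame of test_slide between 0.0615 and 0.0685 m and angle between the y axis of battery and the y axis of test_slide, either way round below 0.06 rad and y of battery_contacts in the frame of test_slide below 0.02 m and value of joint carriage between 0.1365 and 0.1435 m), for 0.2 s.
4. the test lever is thrown over (value of joint test_lever above 0.85 rad), for 0.2 s.
At the end, for the whole second after the job is handed in: Pin released in the upright cup, its tip inside and under 25 mm up, leaning under 37 degrees; battery flat, contacts towards the carriage, within 3.5 mm of the stop and 3.5 degrees of square; carriage within 3.5 mm of touching it (joint 0.1365 to 0.1435); lever past 0.85 rad; all at rest (all of step 1 and all of step 3 and value of joint test_lever above 0.85 rad and linear speed of each of lock_pin, battery, cup below 0.02 m/s).
It fails at once if the tape roll, spool or multimeter is moved by more than 40 mm (distance of any of tape_roll, solder_spool, multimeter from where it was at the start of the episode above 0.04 m).
It also fails if it takes over 67 s, if anything falls off the work surface, if the arm or the gripper's body presses on something with over 40 N, if the wrist force passes 120 N, or if a joint passes its speed limit or range.

### The arm

A 6-joint arm with a two-finger parallel gripper is mounted at the origin on the work surface. World frame = base frame: x ahead of the robot, y to its left, z up, the work surface at z = 0. Lengths are in mm, angles in rad, forces in N, time in s.
With the tool pointing down it reaches from about 300 to 775 mm from the base axis. Payload 14.6 kg.
Tool frame: the origin (TCP) lies on the centre line of the jaws, within the pads' length; the fingertips stand 19 mm ahead of it and the grasp point (between the pads) is the TCP (bot.tip_reach is the distance from the TCP to the fingertips, in mm); z points along the fingers, y is the line along which they close (so a half turn about z gives the same grasp; the last joint's range is limited). The gripper opens to 85 mm and grips with 20 to 120 N. Pads are 22 mm wide; open, the fingers measure 114 mm over their backs; the gripper's body (76 mm by 85 mm) begins 54 mm behind the grasp point. The pads swing forward as they close: fully open they stand 13 mm farther back than shut.
Start: joints at [1.196, 0.3, 1.521, -0, 1.321, -0.067], TCP at [166.627, 524.142, 250.281] pointing down, gripper open.
Joint ranges: [-3.03, 3.03], [-0.79, 2.21], [0.23, 2.52], [-1.04, 4.18], [0, 3.07], [-2.55, 2.55]. Speed limits (rad/s): [2.22, 2.22, 2.57, 3.14, 3.14, 3.14].

### API

Orientations are given as a unit quaternion [w, x, y, z].
In Python, from rig import bot gives the robot as it stands. Calls block until the motion is done:
- bot.move_to(position, orientation): joint-space move of the TCP to a pose.
- bot.servo_line(position, attitude=None, speed=150, until_force=None): straight line of the TCP; attitude=None keeps the orientation; speed is the mean speed in mm/s. With until_force (N) it stops when the force on the tool has changed by that much, and returns True; else False.
- bot.move_joints(angles): joint-space move.
- bot.move_gripper(opening, grip_force=None): finger opening in mm; grip_force is the grip in N (None keeps the last); returns when the fingers have stopped.
- bot.dwell(seconds).
- bot.ik(position, orientation): joint angles nearest the present ones, or None.
- bot.read_state(): the state.
- bot.read_camera(name): name is "side" or "top"; returns a dict with "image" (400x640x3 uint8, blue, green, red), "depth" (400x640 float32, mm along the optical axis (not along the pixel's ray), 0 where there is no reading), "fovy" (degrees; the focal length in pixels is half the picture's height over the tangent of half this angle, whatever the lens; pixels are square), "cx", "cy" (the principal point, pixels), "eye" and "attitude" of the camera in the world. Camera axes: x right, y down, z forward; pixel columns grow to the right and rows downward; lengths in mm; the calibration is good to about 2 mm. A picture is of the moment at which its call begins.
A pose or a line that the arm cannot do raises bot.MotionError and nothing moves.
- bot.finish_job(): hands the job in; it is judged then, once.
The state is a dict: "clock": time; "joint_positions": joint angles; "qvel": joint speeds; "effort": joint torques, N m; "ee_pos": TCP position; "tool_rot": TCP orientation; "ft_force": force on the tool from outside, world axes, zero at the start; "moment": the same for the moment, N m; "grip_width": finger opening in mm; "grip_force": force on a finger pad.
Only numpy, scipy, OpenCV 4.12 (cv2) and the standard library are available. Lean on these libraries where they do the work, as an engineer would, in place of code of your own. Each camera call takes 0.05 s, during which the arm holds its last target. There are 200 camera calls.

## Working session

There is one attempt and no reset: what is moved stays moved. The work goes in short steps, each a Python script; the robot and the scene stay as the last script left them, time stands still between calls to the robot, and variables do not carry over. Pictures are saved under pics/ and viewed, at most 10 in all, crops included, and the job is handed in when it is done.

```bash
ls; mkdir -p pics; python3 - <<'E'
from rig import bot
import cv2,numpy as np,pickle
d={}
for n in("side","top"):
    c=bot.read_camera(n); d[n]=c
    cv2.imwrite(f"pics/{n}0.png",c["image"])
    print(n,c["fovy"],c["cx"],c["cy"],c["eye"],c["attitude"],(c["depth"]>0).mean(), [k for k in c])
pickle.dump(d,open("c0.pkl","wb"))
print(bot.read_state())
E
```

```text
pics
side 51.623523394717694 323.96174041915896 199.32959303395023 [ 566.49108976 -706.3686422   851.12226308] [-0.35803375  0.93365988 -0.00816962  0.00493188] 0.9961015625 ['image', 'depth', 'fovy', 'cx', 'cy', 'eye', 'attitude']
top 52.55122840667219 318.1149622669982 200.28539285540955 [ 486.40777893    5.76752288 1323.89155813] [ 0.02367294 -0.70203383  0.71055041 -0.04130638] 0.99605859375 ['image', 'depth', 'fovy', 'cx', 'cy', 'eye', 'attitude']
{'clock': 0.1, 'joint_positions': array([ 1.19642147e+00,  3.00401110e-01,  1.52151725e+00, -1.01718351e-05,
        1.32070495e+00, -6.66183995e-02]), 'qvel': array([-1.20459383e-03,  5.70324569e-05, -2.42832767e-03,  3.26617097e-04,
       -1.47568257e-03, -5.49578984e-04]), 'effort': array([ 3.44643859e-04, -5.44376278e+01, -3.62371302e+01, -1.65696829e-04,
        2.96226041e-03,  5.23214521e-05]), 'ee_pos': array([166.55141903, 523.97617658, 249.78670018]), 'tool_rot': array([-1.07902190e-04,  1.53270413e-01,  9.88184150e-01, -5.03930618e-04]), 'ft_force': array([-0.83854238,  1.17143514, -0.39826299]), 'moment': array([-0.01670776, -0.03331213,  0.00362421]), 'grip_force': 0.0, 'grip_width': 85.66893077263528}
```

View pics/top0.png

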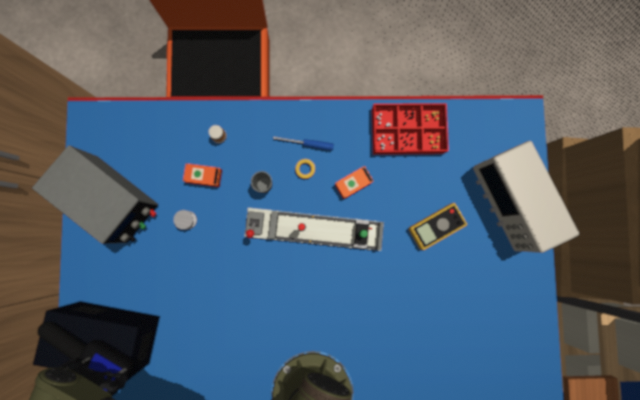

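View pics/side0.png

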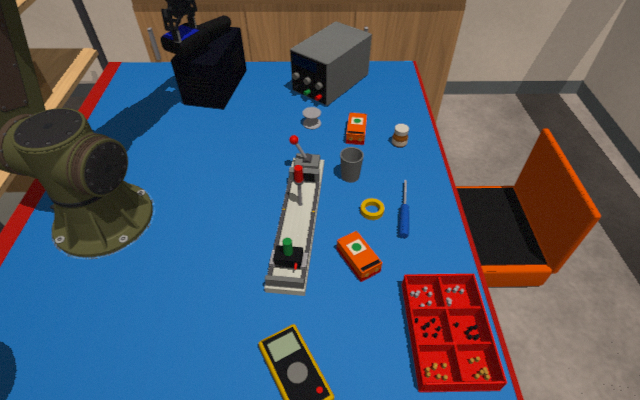

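The top view shows the slide at px (248–382, 208–250), with the lever end on the left (+y) and the carriage knob at (364,234). The pin is at (301,227), the cup at (260,183), and the batteries at (353,183) and (203,175). The right-hand battery is the nearer one. The side view agrees: knob (288,243), pin (298,175), ball (294,140), cup (351,165).

```bash
cat > h.py <<'E'
import cv2,numpy as np,pickle
from scipy.spatial.transform import Rotation as Ro
def cam(c):
    h=c["image"].shape[0]; f=h/2/np.tan(np.radians(c["fovy"])/2)
    a=np.array(c["attitude"]); return f,Ro.from_quat(a[[1,2,3,0]]).as_matrix(),np.array(c["eye"])
def ray(c,uv):
    f,R,e=cam(c); d=R@np.array([(uv[0]-c["cx"])/f,(uv[1]-c["cy"])/f,1]); return e,d
def plane(c,uv,z):
    e,d=ray(c,uv); return e+d*(z-e[2])/d[2]
def tri(c1,u1,c2,u2):
    e1,d1=ray(c1,u1);e2,d2=ray(c2,u2)
    t=np.linalg.lstsq(np.c_[d1,-d2],e2-e1,rcond=None)[0]
    a,b=e1+t[0]*d1,e2+t[1]*d2; return (a+b)/2,np.linalg.norm(a-b)
def cloud(c):
    f,R,e=cam(c); v,u=np.mgrid[:400,:640]; z=c["depth"]
    return np.stack([(u-c["cx"])/f*z,(v-c["cy"])/f*z,z],-1)@R.T+e
def hsv(c): return cv2.cvtColor(c["image"],cv2.COLOR_BGR2HSV)
def blobs(c,lo,hi,box=None,amin=8):
    m=cv2.inRange(hsv(c),lo,hi)
    if lo[0]==0: m|=cv2.inRange(hsv(c),(172,lo[1],lo[2]),(180,255,255))
    if box: k=np.zeros_like(m);k[box[1]:box[3],box[0]:box[2]]=1;m*=k
    n,l,s,ce=cv2.connectedComponentsWithStats(m)
    return [(ce[i],s[i],l==i) for i in range(1,n) if s[i,4]>=amin]
E
python3 - <<'E'
from h import *
d=pickle.load(open("c0.pkl","rb")); np.set_printoptions(precision=1,suppress=True)
boxes={"top":(170,130,390,260),"side":(250,90,400,300)}
for n in d:
    c=d[n]; P=cloud(c)
    for nm,lo,hi in(("red",(0,150,70),(6,255,255)),("orange",(7,150,90),(17,255,255)),("green",(50,100,40),(85,255,255))):
        for ce,s,m in blobs(c,lo,hi,boxes[n]): print(n,nm,ce,s,np.median(P[m],0), "zmax",np.percentile(P[m][:,2],95))
# enlarged views
t=cv2.resize(d["top"]["image"][160:255,235:390],None,fx=5,fy=5,interpolation=cv2.INTER_CUBIC)
cv2.imwrite("pics/tz.png",t)
s=cv2.resize(d["side"]["image"][125:300,255:400],None,fx=3.4,fy=3.4,interpolation=cv2.INTER_CUBIC)
cv2.imwrite("pics/sz.png",s)
E
```

```text
side red [317.9  96.9] [315  94   7   7  35] [571.5 495.7  37.7] zmax 43.44636509984465
side red [293.5 139.1] [290 135   8   9  58] [501.6 173.  120.5] zmax 126.70973890209655
side red [353.7 141.3] [346 136  18   8  58] [681.7 290.6  11.8] zmax 18.328849314323676
side red [298.  173.3] [294 165   9  18 144] [519.   19.1 138.5] zmax 155.15927225320738
side red [356.4 267.4] [337 246  44  35 124] [ 653.2 -180.3   13. ] zmax 19.76238742399547
side red [295.2 265.6] [294 263   4   7  21] [ 513.  -185.5   48.5] zmax 51.75066471211585
side orange [356.1 127.5] [347 113  19  29 369] [689.9 317.7  40.2] zmax 43.25679626209351
side orange [397.6 137.9] [395 136   5   5  14] [815.1 279.   32.8] zmax 40.53740327697178
side orange [358.7 255.2] [338 231  44  47 869] [ 661.3 -158.5   40.5] zmax 43.20408024088533
side green [306.5  92.1] [303  90   8   6  34] [530.6 525.2  38. ] zmax 44.13158749344085
side green [356.8 120.3] [354 119   6   4  19] [693.9 356.4  42.3] zmax 44.05405365845173
side green [287.3 246.7] [283 238  10  18 157] [ 497.4 -167.4   96.2] zmax 108.56972426931529
side green [356.1 246.5] [352 243   9   8  55] [ 656.7 -131.5   41.5] zmax 44.12535635757759
top red [380.8 141.5] [373 130  17  24 340] [ 799.9 -236.     8.2] zmax 45.62047361073208
top red [301.  226.5] [299 224   5   6  26] [518.8  26.2 155.5] zmax 158.57612944973204
top red [249.7 233.2] [247 230   7   8  43] [499.6 176.5 125.5] zmax 1204.5185561866722
top orange [203.4 175.4] [185 165  36  21 408] [686.3 328.   42.2] zmax 46.30681257509226
top orange [353.5 182.5] [336 169  35  29 367] [ 661.3 -149.4   41.9] zmax 46.30155418546703
top green [197.  173.5] [195 172   5   4  16] [693.9 356.1  43.3] zmax 45.89924896616236
top green [351.1 183.3] [349 182   5   4  13] [ 658.3 -132.6   42.3] zmax 46.24597783054937
top green [362.6 233.4] [359 230   8   8  54] [ 498.2 -158.8  105.8] zmax 110.93728708878577
```

View pics/tz.png

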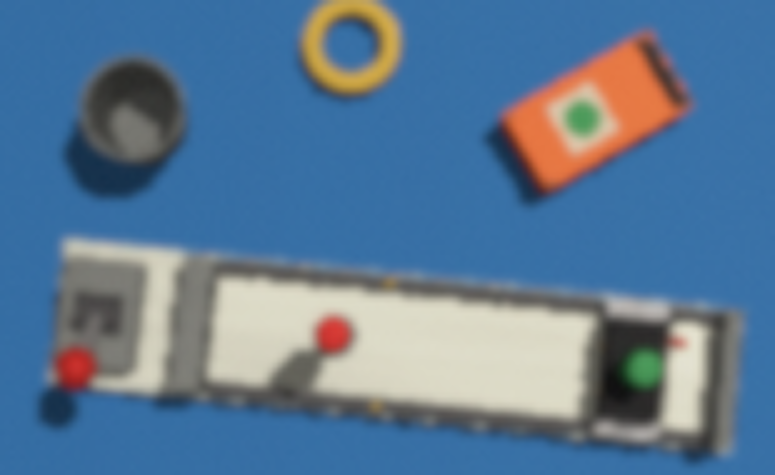

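View pics/sz.png

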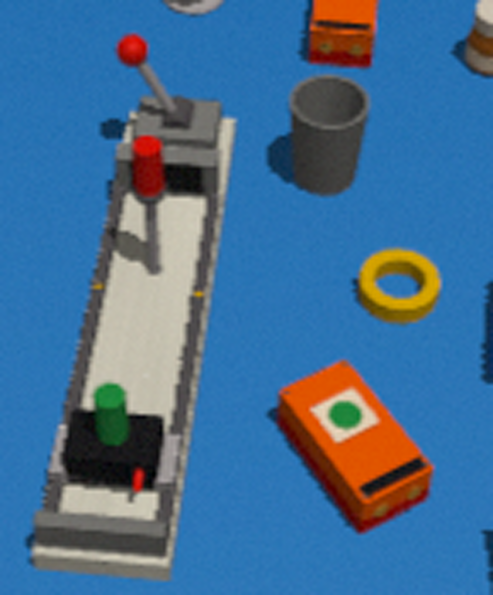

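The top crop shows the battery's black contact band at its right end (crop (660,70)), i.e. its -y/+x end. The bay is clear apart from the pin, and the carriage is at the right end of the slide. The side crop confirms the brass contacts on the near end of that battery, with the lever leaning towards the robot.

```bash
python3 - <<'E'
from h import *
d=pickle.load(open("c0.pkl","rb")); np.set_printoptions(precision=1,suppress=True)
T,S=d["top"],d["side"]
print("pin grip tri",tri(T,(301,226.5),S,(298,167)),"knob",tri(T,(362.6,233.4),S,(287.3,240.5)),"ball",tri(T,(249.7,233.2),S,(293.5,139.1)))
print("pin plane top155",plane(T,(301,226.5),155),"side130",plane(S,(298,173.3),133),"knob top108",plane(T,(362.6,233.4),106),"side86",plane(S,(287.3,246.7),88),"ball",plane(T,(249.7,233.2),121),plane(S,(293.5,139.1),121))
def rect(Q,nm):
    r=cv2.minAreaRect(Q[:,:2].astype(np.float32)); print(nm,len(Q),"c",np.array(r[0]),"wh",np.array(r[1]),"ang",r[2])
for n,c in d.items():
    P=cloud(c); H=hsv(c); f,R,e=cam(c)
    x,y,z=P[...,0],P[...,1],P[...,2]
    v,u=np.mgrid[:400,:640]
    def pl(m,zz): return np.array([plane(c,p,zz) for p in np.c_[u[m],v[m]]])
    # bed, uneroded white
    m=((H[...,1]<70)&(H[...,2]>110)&(abs(z-20)<6)&(x>420)&(x<600)&(y>-130)&(y<150)).astype(np.uint8)
    k,l,s,_=cv2.connectedComponentsWithStats(m,connectivity=4); i=1+np.argmax(s[1:,4]); Q=pl(l==i,20); rect(Q,n+" bed"); print(s[i])
    # battery top
    m=(z>34)&(z<52)&(x>590)&(x<730)&(y>-230)&(y<-70); rect(pl(m,42),n+" batt"); print("z",np.median(z[m]))
    # cup rim
    m=(z>78)&(z<95)&(x>590)&(x<720)&(y>80)&(y<240); Q=pl(m,85); print(n,"cup",cv2.minEnclosingCircle(Q[:,:2].astype(np.float32)),len(Q),np.median(z[m]))
    # whole slide incl rails top z 28
    m=(z>24)&(z<33)&(x>420)&(x<600)&(y>-130)&(y<140); rect(pl(m,28),n+" rails")
    m=(z>10)&(z<33)&(x>420)&(x<620)&(y>-260)&(y<260);rect(pl(m,24),n+" all")
    m=(z>52)&(z<68)&(x>440)&(x<600)&(y>80)&(y<180); rect(pl(m,60),n+" stop")
E
```

```text
pin grip tri (array([519.1,  26.2, 155.1]), np.float64(0.6114201574890813)) knob (array([ 497.4, -157.8,  105.4]), np.float64(0.5806162675448507)) ball (array([501.9, 178.8, 115.8]), np.float64(0.1765361504177305))
pin plane top155 [518.8  26.1 155. ] side130 [518.4  26.9 133. ] knob top108 [ 497.1 -157.8  106. ] side86 [ 496.8 -162.3   88. ] ball [501.9 178.1 121. ] [502.2 172.5 121. ]
side bed 1365 c [513.3  -9.3] wh [235.4  68.8] ang 83.04105377197266
[ 279  182   37   71 1365]
side batt 989 c [ 660.8 -146.4] wh [ 61.  112.4] ang 29.940584182739258
z 41.01004483111842
side cup ((659.8442993164062, 144.59912109375), 35.890689849853516) 124 82.46039709913669
side rails 587 c [513.5  -8.9] wh [245.2  88.1] ang 83.3427734375
side all 3077 c [548.8 -25.3] wh [441.4 164.6] ang 83.25997161865234
side stop 180 c [532.1 140.1] wh [85.2 83.3] ang 81.7767333984375
top bed 1447 c [514.  -13.5] wh [238.5  72.5] ang 83.14181518554688
[ 276  215   75   30 1447]
top batt 621 c [ 662.5 -144. ] wh [ 58.2 110.3] ang 29.57343292236328
z 42.12178333042357
top cup ((661.2324829101562, 147.32073974609375), 32.68532180786133) 94 84.55696010392
top rails 520 c [516.1   2.5] wh [276.1  88.9] ang 83.71874237060547
top all 2768 c [530.   -9.2] wh [176.3 432.9] ang 0.6070655584335327
top stop 215 c [532.2 140.2] wh [74.4 83.6] ang 83.442138671875
```

```bash
cat >> h.py <<'E'
A=np.radians(83.3)                     # slide y axis direction in world
SY=np.array([np.cos(A),np.sin(A),0]); SX=np.array([np.sin(A),-np.cos(A),0])
O=np.array([518.3,26.4,0])-40*SY       # slide origin
def sl(x,y,z): return O+x*SX+y*SY+[0,0,z]
def down(deg):                         # tool z down, closing line at deg in world
    a=np.radians(deg); y=[np.cos(a),np.sin(a),0]; x=[-np.sin(a),np.cos(a),0]
    q=Ro.from_matrix(np.c_[x,y,[0,0,-1]]).as_quat(); return q[[3,0,1,2]]
def st(bot,t=""):
    s=bot.read_state(); print(t,round(s["clock"],2),s["ee_pos"].round(1),"w",round(s["grip_width"],1),"gf",round(s["grip_force"],1),"F",s["ft_force"].round(1))
E
python3 - <<'E'
from h import *; from rig import bot
P=np.array([518.6,26.3,0]); C=np.array([661,147,0])
q=down(10)
for p in (P+[0,0,250],P+[0,0,136],C+[0,0,260],C+[0,0,146]): print(bot.ik(p,q))
bot.move_to(P+[0,0,230],q); st(bot,"above")
bot.servo_line(P+[0,0,136],speed=150); bot.move_gripper(10,60); st(bot,"grip")
bot.servo_line(P+[0,0,245],speed=150); st(bot,"up")
c={n:bot.read_camera(n) for n in("top","side")}; pickle.dump(c,open("c1.pkl","wb"))
for n in c:
    for ce,s,m in blobs(c[n],(0,150,70),(6,255,255),(285,60,330,240)): print(n,ce,s)
a=c["side"]["image"][60:260,230:430]; b=c["top"]["image"][150:250,235:335]
cv2.imwrite("pics/p1.png",np.hstack([cv2.resize(a,(400,400)),cv2.resize(b,(400,400))]))
E
```

```text
[-1.98724861e-02  2.31682468e-01  1.60789011e+00 -4.44089210e-16
  1.30202007e+00 -1.94405411e-01]
[-1.98724861e-02  3.59019016e-01  1.72826603e+00 -4.44089210e-16
  1.05430761e+00 -1.94405411e-01]
[ 1.64752586e-01  5.88656571e-01  1.08855987e+00 -4.44089210e-16
  1.46437621e+00 -9.78033969e-03]
[ 1.64752586e-01  6.74084829e-01  1.21968996e+00 -4.44089210e-16
  1.24781787e+00 -9.78033969e-03]
above 2.28 [518.6  27.  230.1] w 85.3 gf 0.0 F [-0.6 -0.4 -0.1]
grip 3.67 [518.8  26.3 136.3] w 20.4 gf 58.5 F [-0.7  0.3  4.1]
up 4.54 [518.2  26.3 243.9] w 20.3 gf 58.9 F [ 0.3  0.4 -0.8]
top [307.   97.5] [285  97  45   2  90]
side [317.86111111  96.83333333] [315  94   7   7  36]
side [295.89090909 139.90909091] [291 131  10  19 165]
```

View pics/p1.png

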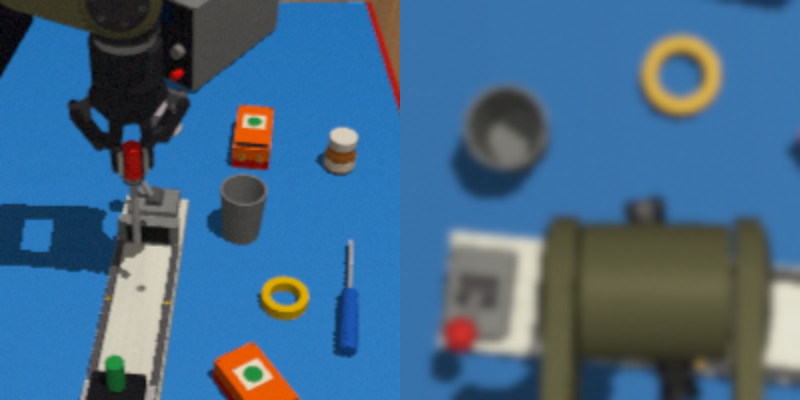

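The pin is held upright in the jaws (side view, crop (132,160)), clear of the bed and with its foot about 108 mm up. The cup is still at crop (242,210), so I'll place the pin now.

```bash
python3 - <<'E'
from h import *; from rig import bot
C=np.array([661,147,0]); q=down(10)
bot.servo_line(C+[0,0,245],q,speed=250); st(bot,"over cup")
print(bot.servo_line(C+[0,0,142],speed=110,until_force=6)); st(bot,"down")
bot.move_gripper(60); bot.dwell(0.2); st(bot,"rel")
bot.servo_line(C+[0,0,225],speed=200)
# battery
B=np.array([662.2,-144.5,0]); qb=down(29.6)
bot.move_to(B+[0,0,140],qb); st(bot,"over batt")
c={n:bot.read_camera(n) for n in("top","side")}; pickle.dump(c,open("c2.pkl","wb"))
bot.move_gripper(85)
a=c["side"]["image"][80:320,230:430]; b=c["top"]["image"][150:250,235:385]
cv2.imwrite("pics/p2.png",np.hstack([cv2.resize(a,(333,400)),cv2.resize(b,(450,400))]))
for n in c:
    for ce,s,m in blobs(c[n],(0,150,70),(6,255,255),(240,110,370,260)): print(n,ce,s)
E
```

```text
over cup 5.54 [660.6 146.6 244.6] w 20.5 gf 58.8 F [ 0.1  0.6 -0.9]
True
down 6.47 [660.5 146.8 141.4] w 20.7 gf 59.4 F [0.  0.3 5.9]
rel 7.12 [659.9 146.7 139.8] w 59.9 gf 0.0 F [ 0.8  0.2 -0.4]
over batt 8.86 [ 662.4 -143.4  140. ] w 60.0 gf 0.0 F [0.4 0.3 0.2]
top [259.38596491 178.22807018] [255 174   9   9  57]
top [249.70454545 233.27272727] [247 230   7   8  44]
side [341.12903226 253.32258065] [337 247  10  13  31]
```

View pics/p2.png

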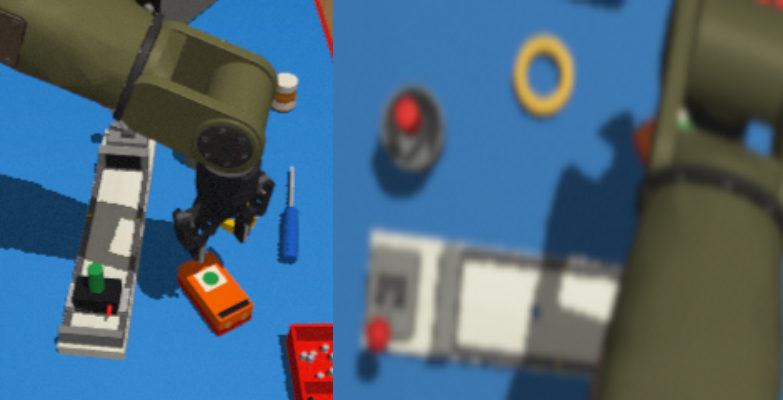

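The pin stands in the cup (top crop (408,113)), leaning slightly, and the hole is free. The gripper is over the battery.

```bash
python3 - <<'E'
from h import *; from rig import bot
B=np.array([662.2,-144.5,0])
print(bot.servo_line(B+[0,0,33],down(29.6),speed=120,until_force=10)); st(bot,"down")
bot.move_gripper(40,70); st(bot,"grip")
bot.servo_line(B+[0,0,160],speed=150); st(bot,"up")
bot.move_to(sl(0,48,160),down(-6.7)); st(bot,"over")
c={n:bot.read_camera(n) for n in("top","side")}; pickle.dump(c,open("c3.pkl","wb"))
a=c["side"]["image"][80:320,230:430]; b=c["top"]["image"][150:250,235:385]
cv2.imwrite("pics/p3.png",np.hstack([cv2.resize(a,(333,400)),cv2.resize(b,(450,400))]))
E
```

```text
False
down 10.38 [ 662.7 -144.6   34. ] w 85.3 gf 0.0 F [ 0.7 -0.2  0.6]
grip 10.75 [ 662.9 -144.6   34.3] w 56.7 gf 77.7 F [ 1.  -0.2  5.6]
up 11.75 [ 661.7 -144.4  158.6] w 56.7 gf 76.4 F [-0.1 -0.3 -3.3]
over 12.67 [519.8  33.9 159.9] w 56.9 gf 76.3 F [ 0.5 -1.1 -4.5]
```

View pics/p3.png

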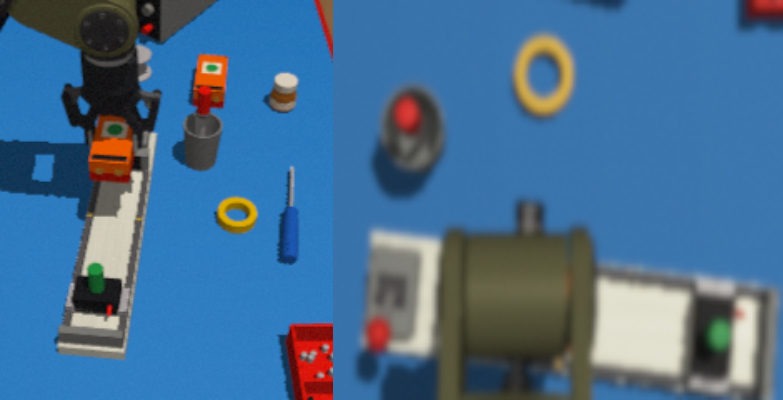

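The battery hangs flat above the trough with its contact end facing the carriage (side crop (110,160)), so I'll lower it until it touches the bed.

```bash
python3 - <<'E'
from h import *; from rig import bot
bot.servo_line(sl(0,48,70),speed=120)
print(bot.servo_line(sl(0,48,51),speed=25,until_force=6)); st(bot,"down")
bot.move_gripper(70); bot.dwell(0.2); st(bot,"rel")
bot.servo_line(sl(0,48,170),speed=200)
bot.move_to(sl(0,-150,170),down(83.3-180)) if bot.ik(sl(0,-150,170),down(83.3)) is None else bot.move_to(sl(0,-150,170),down(83.3))
st(bot,"over knob"); print(bot.read_state()["joint_positions"].round(2))
c={n:bot.read_camera(n) for n in("top","side")}; pickle.dump(c,open("c4.pkl","wb"))
for n in c:
    P=cloud(c[n])
    for ce,s,m in blobs(c[n],(7,150,90),(17,255,255),(260,150,345,250) if n=="top" else (270,140,330,270)): 
        r=cv2.minAreaRect(P[m][:,:2].astype(np.float32)); w=np.r_[r[0],0]-O; print(n,ce,s,"slide xy",w@SX,w@SY,r[1:],"z",np.percentile(P[m][:,2],(10,50,90)))
a=c["side"]["image"][80:320,230:430]; b=c["top"]["image"][150:250,235:385]
cv2.imwrite("pics/p4.png",np.hstack([cv2.resize(a,(333,400)),cv2.resize(b,(450,400))]))
E
```

```text
True
down 14.28 [519.1  34.4  54.3] w 56.9 gf 78.0 F [-2.4  0.4  7.5]
rel 14.77 [518.5  34.4  53.5] w 70.0 gf 0.0 F [-0.6  0.5  0.1]
over knob 17.2 [ 496.1 -162.   169.7] w 70.3 gf 0.0 F [-1.   0.5 -0. ]
[-0.39  0.32  1.69  0.    1.13 -1.84]
top [298.28535354 227.95707071] [281 218  33  20 396] slide xy -1.7922261112466111 54.43662837852474 ((101.86103820800781, 55.17536163330078), 83.46725463867188) z [59.00033035 61.96140054 65.38900359]
side [303.2172949  195.87361419] [292 176  22  38 451] slide xy 52.31315310799461 -281.9496384821775 ((55.115455627441406, 814.7689819335938), 0.8780380487442017) z [42.92359938 60.04062672 62.92877639]
```

View pics/p4.png

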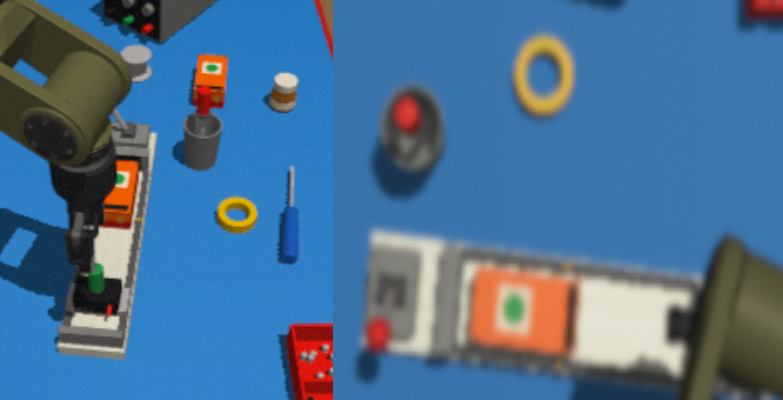

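The battery lies flat in the trough (top 62 mm, square to within 0.2°), and there is a gap to the stop. Next is the carriage.

```bash
python3 - <<'E'
from h import *; from rig import bot
k0=sl(1,-146.5,0)
print(bot.servo_line(k0+[0,0,90],speed=120,until_force=10)); st(bot,"down")
bot.move_gripper(10,50); st(bot,"grip")
print(bot.servo_line(sl(1,-26,90),speed=80,until_force=25)); st(bot,"slid")
print(bot.servo_line(sl(1,6,90),speed=15,until_force=12)); st(bot,"stop")
w=bot.read_state()["ee_pos"]-O; print("slide",w@SX,w@SY)
E
```

```text
False
down 18.12 [ 497.9 -159.1   90.7] w 70.0 gf 0.0 F [ 1.2 -0.1  0.1]
grip 18.62 [ 497.7 -159.    90.5] w 20.7 gf 48.7 F [-2.  -0.3  6. ]
False
slid 20.27 [511.8 -39.2  90.5] w 20.7 gf 48.8 F [-2.   1.5  6.5]
True
stop 21.49 [513.7 -22.9  90.5] w 21.1 gf 49.6 F [-1.8 -3.9  5.1]
slide 1.1401183880535384 -9.511787951694936
```

```bash
python3 - <<'E'
from h import *; from rig import bot
print(bot.servo_line(sl(1,6,90.5),speed=10,until_force=20)); st(bot,"press")
w=bot.read_state()["ee_pos"]-O; print("slide",w@SX,w@SY)
bot.move_gripper(45); bot.dwell(0.2); st(bot,"rel")
e=bot.read_state()["ee_pos"]
bot.servo_line(e+[0,0,110],speed=200); bot.move_gripper(0)
bot.move_to(sl(-100,190,200),down(-6.7)); st(bot,"lever pre")
c={n:bot.read_camera(n) for n in("top","side")}; pickle.dump(c,open("c5.pkl","wb"))
for n,b in(("top",(240,160,390,260)),("side",(250,120,330,300))):
    for nm,lo,hi in(("green",(50,100,40),(85,255,255)),("red",(0,150,70),(6,255,255))):
        for ce,s,m in blobs(c[n],lo,hi,b): print(n,nm,ce,s[4])
a=c["side"]["image"][80:320,230:430]; b=c["top"]["image"][150:250,235:385]
cv2.imwrite("pics/p5.png",np.hstack([cv2.resize(a,(333,400)),cv2.resize(b,(450,400),interpolation=cv2.INTER_CUBIC)]))
E
```

```text
True
press 21.99 [513.7 -22.9  90.5] w 20.9 gf 50.1 F [-1.5 -2.9  4.4]
slide 1.1361547497078406 -9.503634737806976
rel 22.55 [513.4 -22.7  90.1] w 45.2 gf 0.0 F [-0.1  1.1 -0.2]
lever pre 25.5 [436.6 186.8 200. ] w 0.1 gf 0.0 F [ 0.1  0.2 -0.6]
top green [289.58823529 226.11764706] 17
top green [317.625      228.57142857] 56
top red [259.43103448 178.17241379] 58
top red [249.68181818 233.25      ] 44
side green [300.59459459 182.45945946] 37
side green [296.03703704 201.42222222] 135
side red [293.5        139.13793103] 58
side red [303.25 218.7 ] 20
```

View pics/p5.png

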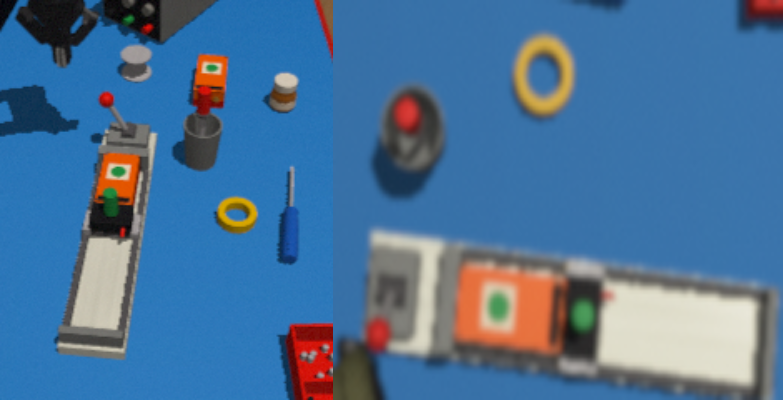

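The battery is hard against the stop with the carriage touching its contact end. Pin and cup are fine. The ball is still at top px (250,233), with the closed gripper on the robot side of it. Throwing the lever now.

```bash
python3 - <<'E'
from h import *; from rig import bot
bot.servo_line(sl(-100,190,112),speed=150); st(bot,"down")
print(bot.servo_line(sl(26,190,112),speed=60,until_force=30)); st(bot,"pushed")
w=bot.read_state()["ee_pos"]-O; print("slide",w@SX,w@SY)
bot.servo_line(bot.read_state()["ee_pos"]-40*SX,speed=100)
bot.servo_line(bot.read_state()["ee_pos"]-60*SX+[0,0,100],speed=200)
bot.move_to(np.array([330,350,250]),down(40))
c={n:bot.read_camera(n) for n in("top","side")}; pickle.dump(c,open("c6.pkl","wb"))
r=[blobs(c[n],(0,150,70),(6,255,255),b) for n,b in(("top",(225,195,290,260)),("side",(270,110,345,160)))]
for x in r: print([(i[0],i[1][4]) for i in x])
if r[0] and r[1]:
    p,e=tri(c["top"],r[0][0][0],c["side"],r[1][0][0]); w=p-O; print(p,e,"slide",w@SX,w@SY,"lean",np.degrees(np.arctan2(w@SX,p[2]-42)))
a=c["side"]["image"][80:320,230:430]; b=c["top"]["image"][150:250,235:385]
cv2.imwrite("pics/p6.png",np.hstack([cv2.resize(a,(333,400)),cv2.resize(b,(450,400),interpolation=cv2.INTER_CUBIC)])); st(bot)
E
```

```text
down 26.33 [436.9 187.1 112.7] w -0.2 gf 0.0 F [-1.5  0.2 -0.4]
True
pushed 28.05 [548.8 173.8 110.9] w 0.0 gf 5.1 F [-9.6  0.4  7.5]
slide 13.11808755077612 189.92903281959227
[(array([252.43243243, 208.94594595]), np.int32(37))]
[(array([320.01724138, 141.53448276]), np.int32(58))]
[574.36392754 171.33522527 112.47146657] 0.5269074291482071 slide 38.77134777032657 190.48643157859306 lean 28.818309427163168
 30.28 [330.9 349.1 249.4] w -0.5 gf 0.0 F [-0.1  0.5  0.2]
```

View pics/p6.png

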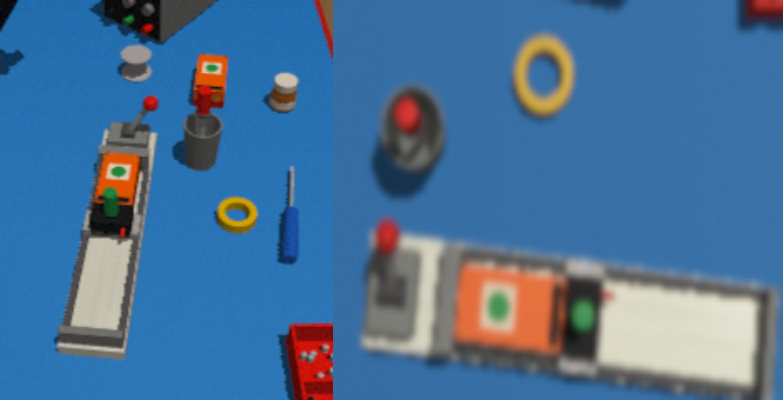

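The lever leans +28.8° (0.50 rad past vertical, its full throw). The battery, carriage and pin are all in place, so I'm handing in.

```bash
python3 -c "
from rig import bot
print(bot.finish_job())"
```

```text
the job is handed in; nothing more can be done
None
```

I handed the job in at about 30 s of the 67 s: the pin stands in the cup, the battery is snug between the probes and the stop, and the lever is fully over; my last pictures show all of this, but the hand-in returned no verdict.

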